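# Gauge and rock out a stuck optical-bench carrier

### The job

The aluminium lens carrier is stuck in the sprung clamp of the optical bench: first check its seated height by gently pressing the height gauge's button down until the foot rests on the carrier's tongue for a moment, then let the gauge spring back up. Next grip the carrier by its square post and rock it in the clamp, leaning it clearly to the robot's left, then clearly to the right, and so on until it frees. Finish while still holding it upright and still, straight above the clamp and just clear of it (about a centimetre), without touching the gauge, and leave the loose things around it alone.

Things in the scene. Friction and masses are not known exactly. Their poses are not given: they have to be found in the camera images.
- bench: dark metal optical-bench section fixed to the table, base plate 100 (x) x 280 (y) x 12 mm thick, the clamp in its middle. Origin: centre of its underside, at table height; z up, x roughly away from the robot, y to its left; yaw within 0.35 rad. Jaw housings stand at |y| 54 to 78 mm, 30 mm high, with end caps to |y|=92 mm.
- clamp (a point): centre of the clamp's mouth, 26 mm above the bench's origin, level with its top edges; the pocket is 14 mm deep. Two fixed cheeks 39 mm apart in x; two aluminium jaws, 10 mm thick, squeeze the carrier's foot from +y and -y with about 20 N each (2 N more per mm pushed out, up to 10 mm); they hold by friction: a straight pull takes some 25 to 50 N.
- carrier: stuck aluminium lens carrier, 0.24 to 0.4 kg. Origin: underside centre of its foot, 12 mm above the bench's origin when seated; axes as the bench's. Foot 36 (x) x 60 (y) x 34 mm high; a tongue 22 mm wide, 10 thick reaches x=+90 mm, top at z=34. Rocking is about its x axis: it pivots on the lower edge of one end (y=+30 or -30 mm) while the other end slides up in its jaw.
- carrier_post (a point): point to grip in the carrier's square post (24 x 24 mm, on the foot's middle, from z=34 to z=79 mm): on its axis, 60 mm above the carrier's origin. Fingers go on the +y and -y faces from above; the foot's shoulders reach 18 mm out each side below. A firm grip of 90 N holds it without slipping.
- carrier_pad (a point): spot on top of the carrier's tongue, 75 mm in +x from the carrier's origin and 34 mm above it, under the gauge's foot.
- gauge: height gauge fixed on the table at the far (+x) end of the tongue. Origin: under the axis of its foot, near the table top; axes roughly as the bench's. A steel column 16 x 26 mm stands at x=+55 mm, its cap's top at z=150 mm; the base plate lies from x=+30 to +100 mm, 90 mm wide. Its slide (arm, foot and button) hangs forward of the column.
- gauge_head (a point): centre of the top of the gauge's round black press button (28 mm across, 6 mm thick); at z=136 mm in the gauge frame when up. It moves down with the slide.
- gauge_foot (a point): centre of the underside of the gauge's round foot (14 mm across), 48 mm straight below gauge_head; 38 to 42 mm above the tongue when up.
- gauge_reading (a joint): how far the gauge's slide is pressed down, m: 0 at the top (its spring holds it there), 0.055 at most; 0.038 to 0.042 when the foot rests on the seated carrier's tongue. The push needed grows from about 1.5 N at the top to about 4 N there, where it meets the rigid tongue. It springs back when let go.
- spare_a: loose bystander: aluminium carrier 50 x 40 x 22 mm with a round post 18 mm across, 72 mm high in all; origin under its centre
- spare_b: loose bystander: another carrier with a round post, same size as spare_a
- lens_ring: loose bystander: dark lens ring 38 mm across, 7 mm high, lying on one side of the gauge; origin under its centre
- thumb_nut: loose bystander: steel thumb nut 22 mm across, 12 mm high, on the other side of the gauge; origin under its centre
- cover_box: loose bystander: blue box 100 x 60 x 45 mm; origin under its centre
- driver: loose bystander: screwdriver 160 mm long, lying
- mirror_block: loose bystander: dark block 30 x 50 x 50 mm; origin under its centre
Not all that is in view belongs to the job. Leave any green look-alike of the carrier alone. Leave any orange look-alike of the gauge alone.

How it is judged:
By the outcome, as a careful person would: the job done as asked, in the order asked, and still so for the second after the job is handed in, while the arm keeps its last pose, push and grip.
It also fails if it takes over 48 s, if anything falls off the work surface, if the arm or the gripper's body presses on something with over 40 N, if the wrist force passes 120 N, or if a joint passes its speed limit or range.

### The arm

A 6-joint arm with a two-finger parallel gripper is mounted at the origin on the work surface. World frame = base frame: x ahead of the robot, y to its left, z up, the work surface at z = 0. Lengths are in mm, angles in rad, forces in N, time in s.
With the tool pointing down it reaches from about 300 to 775 mm from the base axis. Payload 14.6 kg.
Tool frame: the origin (TCP) lies between the finger pads; the fingertips stand manip.tip_reach ahead of it and the grasp point (between the pads) lies 5 mm behind it (manip.tip_reach is the distance from the TCP to the fingertips, in mm); z points along the fingers, y is the line along which they close (so a half turn about z gives the same grasp; the last joint's range is limited). The gripper opens to 94 mm and grips with 3 to 60 N. Pads are 16 mm wide; open, the fingers measure 119 mm over their backs; the gripper's body (75 mm by 177 mm) begins 78 mm behind the grasp point.
Start: joints at [-1.264, 0.3, 1.521, -0, 1.321, -0.067], TCP at [200.828, -512.013, 219.446] pointing down, gripper open.
Joint ranges: [-3.03, 3.03], [-0.79, 2.21], [0.23, 2.52], [-1.04, 4.18], [0, 3.07], [-2.55, 2.55]. Speed limits (rad/s): [2.22, 2.22, 2.57, 3.14, 3.14, 3.14].

### API

Orientations are given as [roll, pitch, yaw] about the fixed x, y, z axes, in that order (R = Rz(yaw) Ry(pitch) Rx(roll)).
In Python, from cell import manip gives the robot as it stands. The module is installed in compiled form; this text tells all that it offers.
- The arm moves only by the shell command python3 -m creep 'ROWS' [FORCE]. ROWS is JSON, a list of rows, each a list of 3 entries, a list of its own where there are three numbers: the opening, from -1 (shut) to 1 (fully open), then the shift along the tool's x, y, z in cm, then the turn about the tool's z in units of 5 degrees (1.0 is 5 degrees). In form: [[grip, [tx, ty, tz], roll], ...]. A call has 1 to 12 rows; each row is the pose to reach, as a shift and turn from the pose commanded when the call began, along the tool's axes at that moment; what a row does not reach only later rows make up. A row lasts 1/10 s, in which the tool goes at most 50 mm and 8.59 degrees, less where a joint would pass 70% of its speed; a pose out of reach is approached as far as the arm can. A call with a gripper value outside its range is refused whole. The fingers move at their own pace and stop on an object; FORCE is the grip in N (left out, the last holds). Time passes only in rows, so rows that repeat a pose let the fingers close. It gives the time, the measured TCP pose, the force, the opening and the grip force at its end, in the units of the state.
- manip.read_state(): the state, without advancing time (a new reading comes with each control period).
- manip.camera(name): name is "scene" or "side" or "wrist"; returns the picture (400x640x3 uint8, red, green, blue); there is no depth.
- manip.camera_params(name): a dict with "fovy" (degrees; the focal length in pixels is half the picture's height over the tangent of half this angle, whatever the lens; pixels are square), "cx", "cy" (the principal point, pixels), "origin" and "attitude" of the camera in the world. Camera axes: x right, y down, z forward; pixel columns grow to the right and rows downward; lengths in mm; the calibration is good to about 2 mm. A picture is of the moment at which its call begins: read the wrist's pose just before it. camera_params takes no time and is no camera call; for the wrist camera it gives the pose at the moment of the call.
- manip.sign_off(): hands the job in; it is judged then, once.
The state is a dict: "clock": time; "joints": joint angles; "qd": joint speeds; "effort": joint torques, N m; "eef_pos": TCP position; "eef_rot": TCP orientation; "wrist_force": force on the tool from outside, world axes, zero at the start; "moment": the same for the moment, N m; "finger_gap": finger opening in mm; "finger_force": force on a finger pad.
Only numpy, scipy, OpenCV 4.12 (cv2) and the standard library are available. Lean on these libraries where they do the work, as an engineer would, in place of code of your own. Each camera call takes 0.05 s, during which the arm holds its last target. There are 200 camera calls.

## Working session

There is one attempt and no reset: what is moved stays moved. The work goes in short steps, Python scripts to look and compute and a shell command to move; the robot and the scene stay as the last step left them, time stands still between calls to the robot, and variables do not carry over. Pictures are saved under pics/ and viewed, at most 10 in all, crops included, and the job is handed in when it is done.

```bash
mkdir -p pics; cat > h.py <<'E'
import numpy as np, cv2
from scipy.spatial.transform import Rotation as R
from cell import manip
np.set_printoptions(precision=2,suppress=True)
def cam(n):
    p=manip.camera_params(n); return p
def K(p):
    f=200/np.tan(np.radians(p['fovy'])/2); return np.array([[f,0,p['cx']],[0,f,p['cy']],[0,0,1]])
def rot(p):
    a=np.array(p['attitude'],float)
    return a if a.shape==(3,3) else R.from_euler('xyz',a).as_matrix()
def ray(p,uv):
    d=rot(p)@np.linalg.inv(K(p))@np.array([uv[0],uv[1],1.]); return np.array(p['origin'],float),d/np.linalg.norm(d)
def onz(p,uv,z):
    o,d=ray(p,uv); return o+d*(z-o[2])/d[2]
def tri(*rs):
    A=0;b=0
    for o,d in rs:
        M=np.eye(3)-np.outer(d,d); A=A+M; b=b+M@o
    x=np.linalg.solve(A,b); return x,[np.linalg.norm((np.eye(3)-np.outer(d,d))@(x-o)) for o,d in rs]
def proj(p,X):
    c=K(p)@rot(p).T@(np.array(X,float)-np.array(p['origin'])); return c[:2]/c[2]
E
python3 - <<'E'
from h import *
for n in ('scene','side','wrist'):
    p=cam(n); print(n,p); im=manip.camera(n)
    cv2.imwrite(f'pics/{n}0.png',im[:,:,::-1])
print(manip.tip_reach, manip.read_state())
E
```

```text
scene {'fovy': 44.34409066629737, 'cx': 310.39522369478595, 'cy': 206.08340152842192, 'origin': array([1222.22,  243.81, 1155.93]), 'attitude': array([-2.52,  0.  ,  1.91])}
side {'fovy': 44.76227285481082, 'cx': 315.189254318174, 'cy': 200.9632333593685, 'origin': array([242.39, 908.97, 849.99]), 'attitude': array([-2.22,  0.02, -2.88])}
wrist {'fovy': 65.68505735793691, 'cx': 316.9091868638425, 'cy': 201.30762503298388, 'origin': array([ 267.56, -486.03,  383.7 ]), 'attitude': array([ 2.89,  0.  , -1.2 ])}
14.0 {'clock': 0.15, 'joints': array([-1.26,  0.3 ,  1.52, -0.  ,  1.32, -0.07]), 'qd': array([ 0., -0., -0., -0.,  0., -0.]), 'effort': array([ -0.  , -53.2 , -35.28,   0.07,   0.02,  -0.  ]), 'eef_pos': array([ 200.77, -511.84,  219.  ]), 'eef_rot': array([-3.14, -0.  ,  0.37]), 'wrist_force': array([-0.11, -0.36,  0.03]), 'moment': array([ 0.02, -0.04,  0.03]), 'finger_force': 0.0, 'finger_gap': 94.14616763568989}
```

View pics/scene0.png

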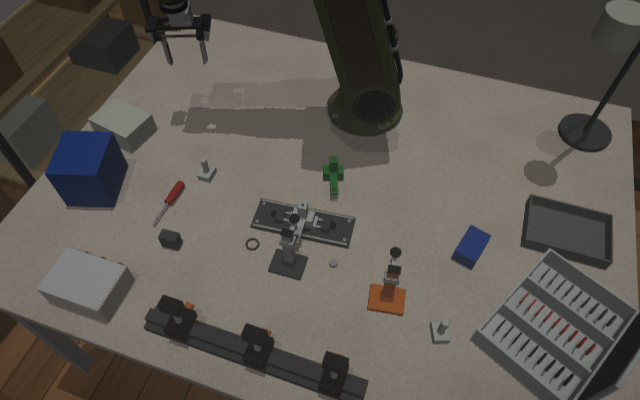

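View pics/side0.png

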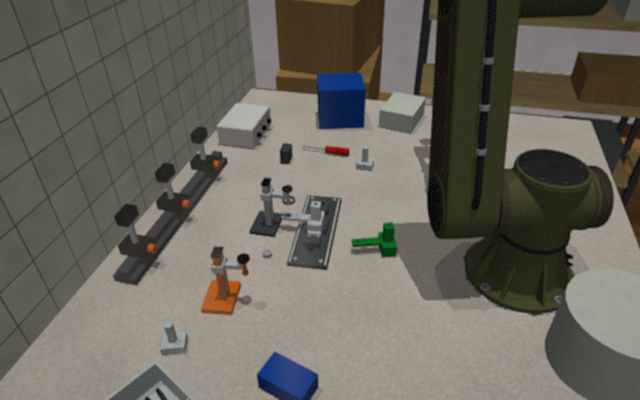

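Scene view candidates: carrier is the grey one in the bench (303,212) or the green look-alike (334,172). Gauge is the dark-based one (290,245) or the orange one (388,285). Spares with round posts stand at (206,170) and (441,330). By the description I choose the grey carrier and the dark gauge. In the side view these are at (315,212) and (287,189).

```bash
python3 - <<'E'
from h import *
a=cv2.imread('pics/scene0.png')[180:290,235:365]; b=cv2.imread('pics/side0.png')[165:275,235:365]
m=np.hstack([cv2.resize(x,None,fx=3,fy=3,interpolation=cv2.INTER_CUBIC) for x in (a,b)])
m=np.clip(m*1.6,0,255).astype('uint8')
cv2.imwrite('pics/crop1.png',m); print(m.shape)
s,d=cam('scene'),cam('side')
print('bench',onz(s,(303,222),12),onz(d,(316,232),12))
print('btn',tri(ray(s,(296,218)),ray(d,(287,188))))
E
```

```text
(330, 780, 3)
bench [510.77 -35.38  12.  ] [503.04 -17.93  12.  ]
btn (array([579.68, -27.48, 133.8 ]), [np.float64(1.399902428449628), np.float64(1.3999024284496444)])
```

View pics/crop1.png

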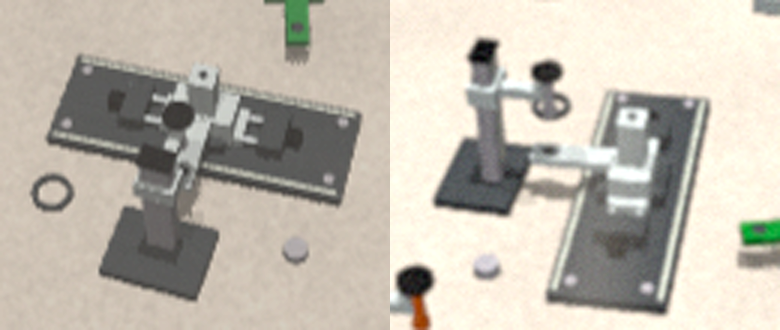

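The crop confirms it: the grey carrier with its square post top at scene (303,205) / side (317,204), and the dark gauge's black button at scene (294,218) / side (287,189). The ring and nut lie on either side of the gauge.

```bash
python3 - <<'E'
from h import *
s,d=cam('scene'),cam('side')
P,e=tri(ray(s,(303.3,205)),ray(d,(316.7,204))); print('post top',P,e)
B,e=tri(ray(s,(294.4,218.3)),ray(d,(287.3,189))); print('btn',B,e)
c=[onz(s,(235+x/3,180+y/3),12)[:2] for x,y in [(80,57),(360,112),(340,203),(48,143)]]
c2=[onz(d,(235+x/3,165+y/3),12)[:2] for x,y in [(220,92),(319,98),(277,313),(158,302)]]
for q in (c,c2):
    q=np.array(q).astype('float32'); print(q.mean(0),cv2.minAreaRect(q))
st=manip.read_state()
v=B-P; print('yaw from post->btn',np.arctan2(v[1],v[0]))
# wrist camera offset in tool frame
w=cam('wrist'); Rt=R.from_euler('xyz',st['eef_rot']).as_matrix()
print(Rt.T@(w['origin']-st['eef_pos']), Rt.T@rot(w)[:,2])
E
```

```text
post top [505.59 -35.72  89.44] [np.float64(1.7674183508741501), np.float64(1.7674183508742993)]
btn [579.67 -31.53 128.74] [np.float64(0.348903100113241), np.float64(0.348903100113315)]
[511.87 -33.74] ((511.83758544921875, -33.56257629394531), (101.81683349609375, 275.6319885253906), 5.7766032218933105)
[503.96 -30.18] ((504.3964538574219, -30.618453979492188), (96.9238510131836, 289.1150207519531), 5.672302722930908)
yaw from post->btn 0.05650617899927684
[  71.61    0.23 -164.77] [-0.25  0.    0.97]
```

```bash
python3 -m creep '[[1,[45.7,-29.6,-2],3.1],[1,[45.7,-29.6,-2],3.1],[1,[45.7,-29.6,-2],3.1],[1,[45.7,-29.6,-2],3.1],[1,[45.7,-29.6,-2],3.1],[1,[45.7,-29.6,-2],3.1],[1,[45.7,-29.6,-2],3.1],[1,[45.7,-29.6,-2],3.1],[1,[45.7,-29.6,-2],3.1],[1,[45.7,-29.6,-2],3.1],[1,[45.7,-29.6,-2],3.1],[1,[45.7,-29.6,-2],3.1]]'
python3 -m creep '[[1,[0,0,0],0],[1,[0,0,0],0],[1,[0,0,0],0]]'
```

```text
clock: 1.35
eef_pos: [520.0, -65.7, 239.1]
eef_rot: [-3.141, 0.0, 0.108]
wrist_force: [0.1, -1.0, 0.4]
finger_gap: 94.3
finger_force: 0.0
clock: 1.65
eef_pos: [517.7, -70.6, 239.5]
eef_rot: [3.142, -0.0, 0.102]
wrist_force: [-0.4, -0.1, -0.6]
finger_gap: 94.1
finger_force: 0.0
```

```bash
cat > snap.py <<'E'
import sys,json; from h import *
n=sys.argv[1]; w=cam('wrist'); im=manip.camera('wrist')
cv2.imwrite(f'pics/{n}.png',im[:,:,::-1]); json.dump({k:np.array(v).tolist() for k,v in w.items()},open(n+'.json','w'))
E
python3 snap.py w1
python3 -m creep '[[1,[2.5,-3,0],0],[1,[5,-7,0],0],[1,[5,-7,0],0],[1,[5,-7,0],0],[1,[5,-7,0],0]]'; python3 snap.py w2
python3 -c "
import cv2,numpy as np
a=cv2.imread('pics/w1.png');b=cv2.imread('pics/w2.png')
cv2.imwrite('pics/w12.png',np.clip(np.vstack([a[50:350],b[50:350]])*1.5,0,255).astype('uint8'))"
```

```text
clock: 2.2
eef_pos: [560.3, 4.1, 239.5]
eef_rot: [3.141, 0.0, 0.102]
wrist_force: [0.7, 0.7, 0.3]
finger_gap: 94.0
finger_force: 0.0
```

View pics/w12.png

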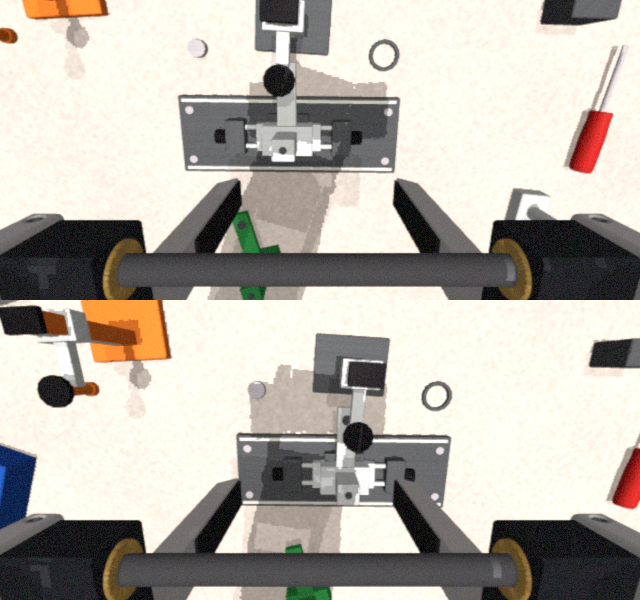

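The first view (full-image rows) shows the button at (279,130), the post-top hole at (283,200) and bench screws at about (189,159), (388,162), (193,209), (390,208). The second shows the button at (358,187) and the hole at (348,245). Refining by blobs.

```bash
cat > m.py <<'E'
from h import *; import json
W=[json.load(open(f'w{i}.json')) for i in (1,2)]; I=[cv2.imread(f'pics/w{i}.png') for i in (1,2)]
def blob(im,uv,r,f,near=True):
    g=cv2.resize(cv2.cvtColor(im,6)[uv[1]-r:uv[1]+r+1,uv[0]-r:uv[0]+r+1],None,fx=4,fy=4,interpolation=cv2.INTER_CUBIC)
    m=f(g); n,l,s,c=cv2.connectedComponentsWithStats(m)
    k=[i for i in range(1,n) if s[i,4]>20]
    k=min(k,key=lambda i:np.linalg.norm(c[i]-g.shape[0]/2)); 
    ct=max(cv2.findContours((l==k).astype('uint8'),0,2)[0],key=cv2.contourArea); (x,y),rr=cv2.minEnclosingCircle(ct)
    return (c[k]+.5)/4-.5+[uv[0]-r,uv[1]-r], s[k,4]/16, rr/4
dark=lambda t:(lambda g:(g<t).astype('uint8'))
bright=lambda t:(lambda g:(g>t).astype('uint8'))
btn=[blob(I[0],(279,130),20,dark(30)),blob(I[1],(358,187),20,dark(30))]; print(btn)
hole=[blob(I[0],(283,200),5,dark(75)),blob(I[1],(348,245),5,dark(75))]; print(hole)
B,e=tri(*[ray(W[i],btn[i][0]) for i in (0,1)]); print('btn',B,e)
H,e=tri(*[ray(W[i],hole[i][0]) for i in (0,1)]); print('post top',H,e)
S=[[(189,160),(388,162),(193,209),(390,208)],[(248,199),(440,203),(250,245),(438,244)]]
for i in (0,1):
    q=[blob(I[i],u,5,bright(95)) for u in S[i]]; print([ (x[0].round(1).tolist(),x[1]) for x in q])
    p=np.array([onz(W[i],x[0],12)[:2] for x in q]); print('bench',p.mean(0),[np.degrees(np.arctan2(-(b-a)[0],(b-a)[1])) for a,b in((p[1],p[0]),(p[3],p[2]))], cv2.minAreaRect(p.astype('float32')))
    print('at heights: btn136',onz(W[i],btn[i][0],136),'post91',onz(W[i],hole[i][0],91))
s,d=cam('scene'),cam('side')
for X in (B,H): print(proj(s,X),proj(d,X))
E
python3 m.py
```

```text
[(array([278.28, 130.69]), np.float64(683.75), 16.133251190185547), (array([357.76, 186.91]), np.float64(649.75), 15.380937576293945)]
[(array([282.28, 200.18]), np.float64(34.1875), 3.4020907878875732), (array([348.16, 245.17]), np.float64(38.9375), 3.5567879676818848)]
btn [578.41 -31.73 129.84] [np.float64(0.32315271981017807), np.float64(0.3231527198102253)]
post top [506.6  -36.29  91.68] [np.float64(0.05553190708512659), np.float64(0.055531907085316)]
[([188.8, 159.6], np.float64(62.6875)), ([388.5, 161.7], np.float64(54.875)), ([193.3, 208.7], np.float64(55.0625)), ([386.5, 210.3], np.float64(26.0625))]
bench [505.98 -36.97] [np.float64(5.279730069509547), np.float64(5.411298416658183)] ((506.1635437011719, -37.3294677734375), (64.47347259521484, 254.18389892578125), 5.411294937133789)
at heights: btn136 [578.37 -32.29 136.  ] post91 [506.47 -36.26  91.  ]
[([246.8, 198.3], np.float64(59.4375)), ([439.6, 200.7], np.float64(51.9375)), ([249.0, 244.4], np.float64(46.125)), ([435.3, 246.0], np.float64(38.625))]
bench [505.56 -37.08] [np.float64(5.175128792014764), np.float64(5.398621139697521)] ((505.7949523925781, -37.32041931152344), (64.39081573486328, 252.77792358398438), 5.3834757804870605)
at heights: btn136 [579.88 -30.92 136.  ] post91 [506.27 -36.37  91.  ]
[294.43 217.52] [287.68 188.76]
[302.71 204.13] [315.87 203.61]
```

```bash
python3 -m creep '[[-1,[1.46,3.75,0],0],[-1,[1.46,3.75,0],0],[-1,[1.46,3.75,2],0],[-1,[1.46,3.75,4],0],[-1,[1.46,3.75,6],0],[-1,[1.46,3.75,7.5],0],[-1,[1.46,3.75,7.5],0],[-1,[1.46,3.75,7.5],0],[-1,[1.46,3.75,7.5],0]]' 20
python3 - <<'E'
from h import *
a=manip.camera('scene')[190:270,250:350,::-1]; b=manip.camera('side')[150:230,240:340,::-1]
cv2.imwrite('pics/c2.png',np.clip(np.hstack([cv2.resize(x,None,fx=4,fy=4,interpolation=2) for x in (a,b)])*1.5,0,255).astype('uint8'))
E
```

```text
clock: 3.15
eef_pos: [579.4, -30.8, 165.7]
eef_rot: [3.141, -0.002, 0.103]
wrist_force: [0.0, -0.0, 0.4]
finger_gap: 25.6
finger_force: 0.0
```

View pics/c2.png

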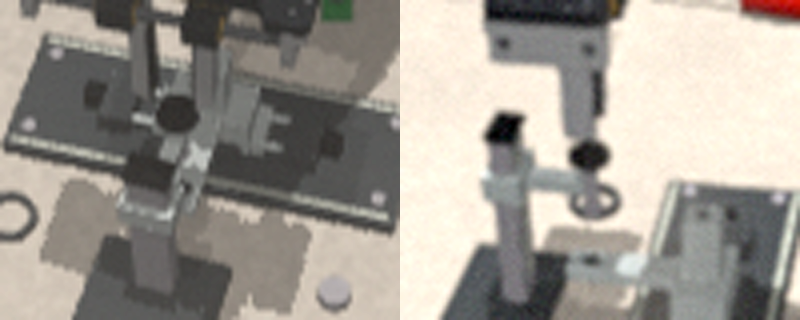

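The fingers sit straight above the button in both views (button at crop (178,112) scene, (590,155) side), and the gauge is still up. Pressing now.

```bash
python3 -m creep '[[-1,[0,0,0.5],0],[-1,[0,0,0.5],0],[-1,[0,0,1],0],[-1,[0,0,1.5],0],[-1,[0,0,2],0],[-1,[0,0,2.5],0],[-1,[0,0,3],0],[-1,[0,0,3.5],0],[-1,[0,0,4],0],[-1,[0,0,4.5],0],[-1,[0,0,4.5],0],[-1,[0,0,4.5],0]]'
python3 -m creep '[[-1,[0,0,0.2],0],[-1,[0,0,0.4],0],[-1,[0,0,0.4],0],[-1,[0,0,0.4],0]]'
```

```text
clock: 4.45
eef_pos: [579.1, -30.6, 119.5]
eef_rot: [-3.141, 0.0, 0.103]
wrist_force: [-0.5, 0.5, 3.1]
finger_gap: 0.7
finger_force: 1.5
clock: 4.85
eef_pos: [579.1, -30.6, 115.5]
eef_rot: [-3.142, 0.0, 0.103]
wrist_force: [-1.9, 0.4, 3.9]
finger_gap: 0.6
finger_force: 1.6
```

```bash
for i in 1 2; do python3 -m creep '[[-1,[0,0,0.1],0],[-1,[0,0,0.2],0],[-1,[0,0,0.2],0]]' | egrep 'pos|wrist'; done
```

```text
eef_pos: [579.1, -30.6, 113.3]
wrist_force: [-1.0, 0.9, 3.4]
eef_pos: [579.1, -30.6, 111.3]
wrist_force: [-1.7, 0.6, 3.2]
```

```bash
for i in 1 2 3; do python3 -m creep '[[-1,[0,0,0.1],0],[-1,[0,0,0.1],0],[-1,[0,0,0.1],0]]' | egrep 'pos|wrist'; done
```

```text
eef_pos: [579.1, -30.6, 110.5]
wrist_force: [-0.4, 0.2, 3.5]
eef_pos: [579.1, -30.6, 109.4]
wrist_force: [-2.2, 0.5, 4.2]
eef_pos: [579.1, -30.6, 108.5]
wrist_force: [-1.1, 0.4, 4.5]
```

```bash
for i in 1 2; do python3 -m creep '[[-1,[0,0,0.1],0],[-1,[0,0,0.1],0],[-1,[0,0,0.1],0]]' | egrep 'clock|pos|wrist'; done
```

```text
clock: 6.65
eef_pos: [579.2, -30.6, 108.1]
wrist_force: [-4.0, 0.7, 10.0]
clock: 6.95
eef_pos: [579.3, -30.6, 107.6]
wrist_force: [-5.9, 0.3, 14.8]
```

The foot met the tongue at TCP z ≈ 108 (tip 94 = 46 + 48, as expected) and the force rose to 15 N. I'll hold briefly, then release upward.

```bash
python3 -m creep '[[-1,[0,0,0],0],[-1,[0,0,0],0],[-1,[0,0,-0.3],0],[-1,[0,0,-1],0],[-1,[0,0,-2],0],[-1,[0,0,-3],0],[-1,[0,0,-4],0],[-1,[0,0,-5],0],[-1,[0,0,-7],0],[-1,[0,0,-9],0],[-1,[0,0,-9],0],[-1,[0,0,-9],0]]'
python3 - <<'E'
from h import *
s=manip.read_state(); Rt=R.from_euler('xyz',s['eef_rot']).as_matrix()
print(Rt.T@(np.array([506.5,-36.3,67])-s['eef_pos'])/10)
b=manip.camera('side'); cv2.imwrite('pics/up.png',b[:,:,::-1])
g=cv2.cvtColor(b,7)[170:205,270:305]; m=(g<25).astype('uint8'); n,l,st,c=cv2.connectedComponentsWithStats(m); print(st,c+[270,170])
E
```

```text
clock: 8.15
eef_pos: [579.0, -30.6, 196.2]
eef_rot: [3.142, 0.0, 0.103]
wrist_force: [1.3, 1.0, -0.5]
finger_gap: -0.0
finger_force: 0.0
[-7.26 -0.18 12.92]
[[   0    0   35   35 1207]
 [  13   17    7    4   17]
 [  20   19    1    1    1]] [[287.01 186.98]
 [285.76 188.41]
 [290.   189.  ]]
```

```bash
python3 -m creep '[[0.2,[-3,0,0],0],[0.2,[-7.26,-0.18,0],0.1],[0.2,[-7.26,-0.18,0],0.1],[0.2,[-7.26,-0.18,2],0.1],[0.2,[-7.26,-0.18,4],0.1],[0.2,[-7.26,-0.18,5.5],0.1],[0.2,[-7.26,-0.18,5.5],0.1],[0.2,[-7.26,-0.18,5.5],0.1],[0.2,[-7.26,-0.18,5.5],0.1]]'
python3 - <<'E'
from h import *
s=manip.read_state(); Rt=R.from_euler('xyz',s['eef_rot']).as_matrix()
print(Rt.T@(np.array([506.5,-36.3,67])-s['eef_pos'])/10)
a=manip.camera('scene')[170:250,250:350,::-1]; b=manip.camera('side')[150:230,270:370,::-1]
cv2.imwrite('pics/c3.png',np.clip(np.hstack([cv2.resize(x,None,fx=4,fy=4,interpolation=2) for x in (a,b)])*1.5,0,255).astype('uint8'))
E
```

```text
clock: 9.1
eef_pos: [507.1, -36.3, 142.1]
eef_rot: [3.141, -0.001, 0.095]
wrist_force: [0.7, 0.1, 0.1]
finger_gap: 56.4
finger_force: 0.0
[-0.07 -0.01  7.51]
```

View pics/c3.png

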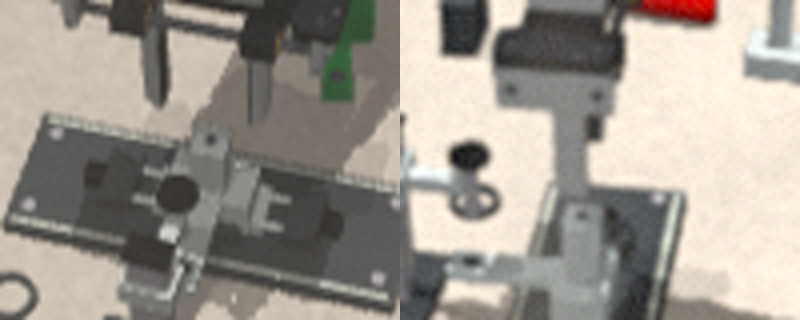

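The open fingers straddle the post in both views (post top at crop (210,140) scene, (580,215) side), and the gauge is up. Descending and gripping.

```bash
python3 -m creep '[[0.2,[-0.05,0,2],0],[0.2,[-0.05,0,4],0],[0.2,[-0.05,0,6],0],[0.2,[-0.05,0,7.4],0],[0.2,[-0.05,0,7.4],0],[0.2,[-0.05,0,7.4],0],[-1,[-0.05,0,7.4],0],[-1,[-0.05,0,7.4],0],[-1,[-0.05,0,7.4],0],[-1,[-0.05,0,7.4],0],[-1,[-0.05,0,7.4],0],[-1,[-0.05,0,7.4],0]]' 60
python3 -m creep '[[-1,[0,0,0],0],[-1,[0,0,0],0],[-1,[0,0,0],0]]'
```

```text
clock: 10.4
eef_pos: [506.3, -36.2, 67.7]
eef_rot: [-3.141, -0.0, 0.094]
wrist_force: [-1.8, 2.3, 3.6]
finger_gap: 23.6
finger_force: 60.0
clock: 10.7
eef_pos: [506.3, -36.2, 67.7]
eef_rot: [-3.141, -0.0, 0.095]
wrist_force: [-1.8, 3.1, 5.1]
finger_gap: 23.6
finger_force: 60.0
```

```bash
python3 -m creep '[[-1,[0,-0.1,-0.05],0],[-1,[0,-0.2,-0.1],0],[-1,[0,-0.3,-0.15],0],[-1,[0,-0.3,-0.15],0],[-1,[0,-0.3,-0.15],0]]'
```

```text
clock: 11.2
eef_pos: [505.9, -33.9, 67.8]
eef_rot: [3.141, 0.0, 0.095]
wrist_force: [8.1, -5.9, -17.9]
finger_gap: 23.6
finger_force: 60.0
```

```bash
python3 -m creep '[[-1,[0,-0.1,-0.05],0],[-1,[0,-0.2,-0.05],0],[-1,[0,-0.3,-0.05],0],[-1,[0,-0.4,-0.05],0],[-1,[0,-0.5,-0.05],0],[-1,[0,-0.5,-0.05],0]]'
python3 - <<'E'
from h import *
s=manip.read_state(); print(s['moment'],s['joints'])
a=manip.camera('scene')[180:240,265:345,::-1]; b=manip.camera('wrist')[150:270,240:360,::-1]
cv2.imwrite('pics/c4.png',np.clip(np.hstack([cv2.resize(a,(440,330),interpolation=2),cv2.resize(b,(330,330),interpolation=2)])*1.5,0,255).astype('uint8'))
E
```

```text
clock: 11.8
eef_pos: [505.6, -31.4, 68.3]
eef_rot: [3.136, 0.0, 0.095]
wrist_force: [7.6, -25.2, -20.1]
finger_gap: 23.8
finger_force: 60.1
[-6.37 -1.8  -0.18] [-0.13  0.39  1.79 -0.01  0.96  1.35]
```

View pics/c4.png

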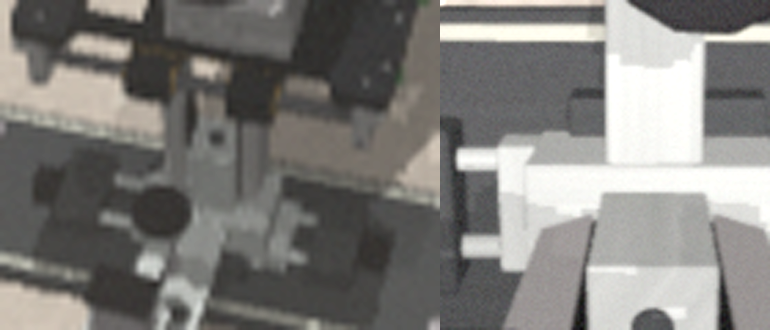

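The post is gripped between the fingers (hole at crop (215,135) scene, (655,320) wrist). The lean is barely visible so far, because the firm flat grip resists the tilt. I'll ease the grip and push on.

```bash
python3 -m creep '[[-1,[0,0,0],0],[-1,[0,0,0],0],[-1,[0,0,0],0]]' 20;  python3 -m creep '[[-1,[0,-0.1,-0.05],0],[-1,[0,-0.2,-0.1],0],[-1,[0,-0.3,-0.15],0],[-1,[0,-0.3,-0.15],0]]'; python3 -c "
from h import *
s=manip.read_state(); print(s['moment'])"
```

```text
clock: 12.2
eef_pos: [505.7, -30.9, 69.4]
eef_rot: [3.137, -0.0, 0.095]
wrist_force: [2.3, -19.8, -4.3]
finger_gap: 24.8
finger_force: 20.1
clock: 12.6
eef_pos: [505.6, -27.9, 71.3]
eef_rot: [3.137, -0.001, 0.095]
wrist_force: [0.2, -21.2, 0.4]
finger_gap: 26.5
finger_force: 20.3
[-4.65 -0.24 -0.03]
```

Now the gap opens (26.5 mm) as the post leans. Continuing.

```bash
python3 -m creep '[[-1,[0,-0.1,-0.05],0],[-1,[0,-0.2,-0.1],0],[-1,[0,-0.4,-0.15],0],[-1,[0,-0.4,-0.15],0],[-1,[0,-0.4,-0.15],0]]'
python3 - <<'E'
from h import *
a=manip.camera('scene')[180:240,265:345,::-1]; b=manip.camera('wrist')[150:270,240:360,::-1]
cv2.imwrite('pics/c5.png',np.clip(np.hstack([cv2.resize(a,(440,330),interpolation=2),cv2.resize(b,(330,330),interpolation=2)])*1.5,0,255).astype('uint8'))
E
```

```text
clock: 13.1
eef_pos: [505.7, -24.3, 73.5]
eef_rot: [3.136, -0.002, 0.095]
wrist_force: [1.0, -23.9, 8.5]
finger_gap: 28.6
finger_force: 20.9
```

View pics/c5.png

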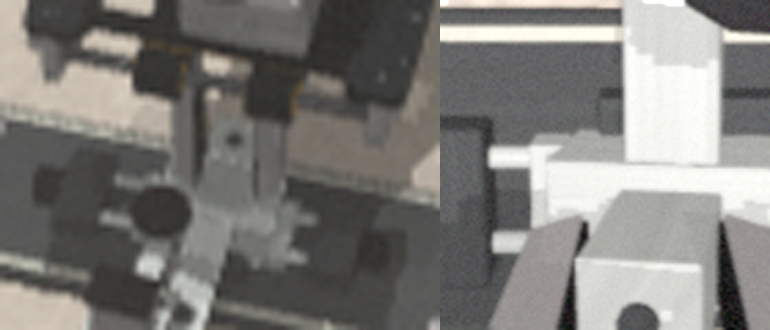

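The post now leans about 9° to the robot's left: its top hole is at crop (233,138) in the scene view, and in the wrist view it is tilted between the pads. Next, over to the right.

```bash
python3 -m creep '[[-1,[0,0.2,0.05],0],[-1,[0,0.4,0.1],0],[-1,[0,0.6,0.15],0],[-1,[0,0.8,0.2],0],[-1,[0,1,0.25],0],[-1,[0,1.2,0.25],0],[-1,[0,1.4,0.25],0],[-1,[0,1.6,0.25],0],[-1,[0,1.6,0.25],0]]'
python3 -m creep '[[-1,[0,0.2,0],0],[-1,[0,0.4,0],0],[-1,[0,0.6,-0.05],0],[-1,[0,0.7,-0.1],0],[-1,[0,0.7,-0.1],0]]'
```

```text
clock: 14.1
eef_pos: [506.4, -36.8, 70.2]
eef_rot: [-3.141, -0.0, 0.095]
wrist_force: [0.1, 6.2, 3.1]
finger_gap: 24.0
finger_force: 19.9
clock: 14.6
eef_pos: [507.0, -41.3, 71.7]
eef_rot: [-3.137, -0.001, 0.094]
wrist_force: [-3.6, 26.1, 12.6]
finger_gap: 24.9
finger_force: 20.3
```

```bash
python3 -m creep '[[-1,[0,0.1,-0.1],0],[-1,[0,0.2,-0.2],0],[-1,[0,0.4,-0.3],0],[-1,[0,0.6,-0.4],0],[-1,[0,0.8,-0.5],0],[-1,[0,0.9,-0.5],0],[-1,[0,0.9,-0.5],0]]'
```

```text
clock: 15.3
eef_pos: [508.2, -50.2, 77.3]
eef_rot: [-3.136, -0.002, 0.094]
wrist_force: [-3.4, 28.7, 19.3]
finger_gap: 29.5
finger_force: 22.0
```

```bash
python3 -m creep '[[-1,[0,-0.2,0],0],[-1,[0,-0.4,0.05],0],[-1,[0,-0.7,0.1],0],[-1,[0,-1,0.15],0],[-1,[0,-1.3,0.2],0],[-1,[0,-1.6,0.2],0],[-1,[0,-1.6,0.2],0]]'
python3 -m creep '[[-1,[0,-0.2,-0.1],0],[-1,[0,-0.4,-0.2],0],[-1,[0,-0.7,-0.3],0],[-1,[0,-1,-0.5],0],[-1,[0,-1.3,-0.6],0],[-1,[0,-1.5,-0.6],0],[-1,[0,-1.5,-0.6],0]]'
python3 - <<'E'
from h import *
a=manip.camera('scene')[180:240,265:345,::-1]; b=manip.camera('wrist')[150:270,240:360,::-1]
cv2.imwrite('pics/c6.png',np.clip(np.hstack([cv2.resize(a,(440,330),interpolation=2),cv2.resize(b,(330,330),interpolation=2)])*1.5,0,255).astype('uint8'))
E
```

```text
clock: 16.0
eef_pos: [507.1, -37.9, 74.9]
eef_rot: [3.14, -0.002, 0.095]
wrist_force: [1.1, -6.3, 6.9]
finger_gap: 25.6
finger_force: 19.5
clock: 16.7
eef_pos: [506.5, -25.2, 81.8]
eef_rot: [3.135, -0.004, 0.095]
wrist_force: [0.8, -21.9, 13.7]
finger_gap: 26.8
finger_force: 21.2
```

View pics/c6.png

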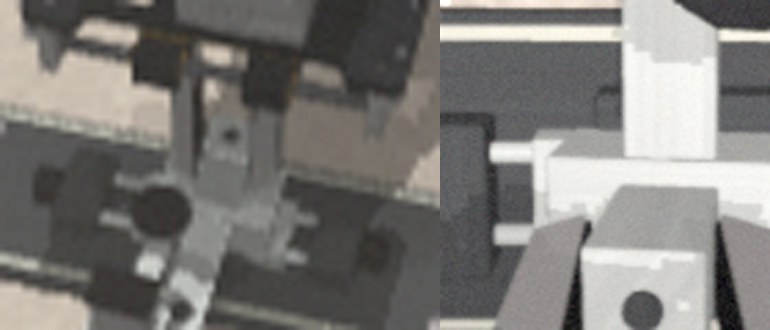

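Leaning left again (hole at crop (231,135) scene, (643,308) wrist), and the fingers have crept up the post a little. I'll go upright, measure the post top, then re-grip lower.

```bash
python3 -m creep '[[-1,[0,0.3,0],0],[-1,[0,0.6,0.1],0],[-1,[0,0.9,0.2],0],[-1,[0,1.2,0.3],0],[-1,[0,1.3,0.4],0],[-1,[0,1.3,0.4],0]]'
cat > hole.py <<'E'
from h import *
from m import blob,dark
w=cam('wrist'); iw=manip.camera('wrist')[:,:,::-1].copy(); s=cam('scene'); i2=manip.camera('scene')[:,:,::-1].copy()
t=manip.read_state()['eef_pos']
print('pred',[ (z,proj(w,[t[0],t[1],z]).round(1).tolist(),proj(s,[t[0],t[1],z]).round(1).tolist()) for z in (91,101)])
for c in ((0,91),(0,97)):
    try:
        a=blob(iw,tuple(np.round(proj(w,[t[0],t[1],c[1]])).astype(int)),18,dark(70)); b=blob(i2,tuple(np.round(proj(s,[t[0],t[1],c[1]])).astype(int)),5,dark(45))
        X=tri(ray(w,a[0]),ray(s,b[0])); print(a,b,X)
    except Exception as e: print(e)
E
python3 hole.py | grep -v bench | tail -3
```

```text
clock: 17.4
eef_pos: [507.0, -35.6, 77.2]
eef_rot: [3.141, -0.003, 0.094]
wrist_force: [-0.2, 1.1, 11.7]
finger_gap: 23.8
finger_force: 20.0
pred [(91, [315.6, 261.3], [302.9, 204.5]), (101, [315.5, 270.1], [302.9, 202.3])]
(array([316.83, 263.99]), np.float64(153.1875), 7.090643405914307) (array([297.85, 200.44]), np.float64(2.875), 2.015589475631714) (array([536.01, -35.22, 149.4 ]), [np.float64(2.790107243305962), np.float64(2.7901072433061604)])
(array([316.83, 263.99]), np.float64(153.1875), 7.090643405914307) (array([306.55, 198.24]), np.float64(6.25), 2.2981221675872803) (array([515.71, -29.21, 126.01]), [np.float64(8.18337243513919), np.float64(8.183372435139079)])
```

```bash
python3 -m creep '[[-0.35,[0,0,0],0],[-0.35,[0,0,0],0],[-0.35,[0,0,0.3],0],[-0.35,[0,0,0.5],0],[-0.35,[0,0,0.5],0],[-1,[0,0,0.5],0],[-1,[0,0,0.5],0],[-1,[0,0,0.5],0]]' 60
python3 -m creep '[[-1,[0,0,-0.1],0],[-1,[0,0,-0.2],0],[-1,[0,0,-0.2],0]]'
```

```text
clock: 18.3
eef_pos: [506.0, -35.4, 70.8]
eef_rot: [3.142, 0.0, 0.095]
wrist_force: [0.0, -0.3, -3.2]
finger_gap: 23.9
finger_force: 60.0
clock: 18.6
eef_pos: [505.7, -35.2, 71.4]
eef_rot: [-3.141, 0.001, 0.094]
wrist_force: [8.4, -1.2, -23.8]
finger_gap: 23.7
finger_force: 60.0
```

Still held at 24 N straight pull. I'll keep rocking, with a firmer grip so the lifts stick.

```bash
python3 -m creep '[[-1,[0,0.2,-0.1],0],[-1,[0,0.4,-0.2],0],[-1,[0,0.6,-0.3],0],[-1,[0,0.8,-0.4],0],[-1,[0,1,-0.5],0],[-1,[0,1.2,-0.6],0],[-1,[0,1.4,-0.7],0],[-1,[0,1.6,-0.8],0],[-1,[0,1.6,-0.8],0]]' 35
python3 -m creep '[[-1,[0,-0.3,0],0],[-1,[0,-0.6,0],0],[-1,[0,-0.9,0],0],[-1,[0,-1.2,0],0],[-1,[0,-1.5,0],0],[-1,[0,-1.5,0],0]]'; python3 hole.py | grep -v bench | tail -3|cut -c1-90
```

```text
clock: 19.5
eef_pos: [506.3, -48.1, 79.8]
eef_rot: [-3.135, 0.003, 0.094]
wrist_force: [-0.6, 24.3, -7.5]
finger_gap: 28.5
finger_force: 35.3
clock: 20.1
eef_pos: [506.1, -35.8, 81.6]
eef_rot: [-3.141, 0.0, 0.095]
wrist_force: [-4.7, 4.4, 7.5]
finger_gap: 24.9
finger_force: 34.7
pred [(91, [315.8, 257.9], [302.9, 204.2]), (101, [315.7, 266.2], [302.9, 202.0])]
min() iterable argument is empty
min() iterable argument is empty
```

```bash
python3 -m creep '[[-1,[0,-0.3,0],0],[-1,[0,-0.5,-0.1],0],[-1,[0,-0.8,-0.2],0],[-1,[0,-1,-0.3],0],[-1,[0,-1.3,-0.4],0],[-1,[0,-1.5,-0.5],0],[-1,[0,-1.5,-0.5],0]]'
python3 - <<'E'
from h import *
a=manip.camera('scene')[180:240,265:345,::-1]; b=manip.camera('wrist')[150:300,240:400,::-1]
cv2.imwrite('pics/c7.png',np.clip(np.hstack([cv2.resize(a,(440,330),interpolation=2),cv2.resize(b,(352,330),interpolation=2)])*1.5,0,255).astype('uint8'))
E
```

```text
clock: 20.9
eef_pos: [504.8, -21.1, 86.0]
eef_rot: [-3.142, -0.0, 0.095]
wrist_force: [0.3, -0.5, -4.1]
finger_gap: 23.9
finger_force: 35.0
```

View pics/c7.png

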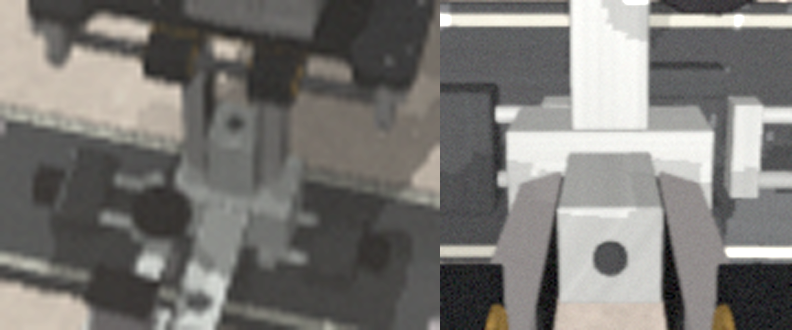

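The carrier is freed: it hangs upright between the pads, the force is its own weight (≈4 N), and both jaws have closed away from it. The hole is at crop (610,258) wrist and (234,123) scene. Firming the grip and measuring its height.

```bash
python3 -m creep '[[-1,[0,0,0],0],[-1,[0,0,-0.3],0],[-1,[0,0,-0.6],0],[-1,[0,0,-0.6],0],[-1,[0,0,-0.6],0]]' 60
cat > h2.py <<'E'
from h import *
w=cam('wrist'); iw=manip.camera('wrist')[:,:,::-1].copy(); s=cam('scene'); i2=manip.camera('scene')[:,:,::-1].copy()
from m import blob,dark
t=manip.read_state()['eef_pos']
for z in (106,):
    a=blob(iw,tuple(np.round(proj(w,[t[0],t[1],z])).astype(int)),16,dark(70))
    q=np.round(proj(s,[t[0],t[1],z])).astype(int); g=cv2.cvtColor(i2,6)[q[1]-6:q[1]+7,q[0]-5:q[0]+6]
    print('TCP',t,a,'scene pred',q); print(g)
    print([(z,proj(w,[t[0],t[1],z]).round(1).tolist(),proj(s,[t[0],t[1],z]).round(1).tolist()) for z in (96,106,116)])
    for dx in (0,1.5): 
        o,d=ray(w,a[0]); k=(t[0]+dx-o[0])/d[0]; print('z if x=tcp+',dx,o+d*k)
E
python3 h2.py | sed -n '/TCP/,$p'
```

```text
clock: 21.5
eef_pos: [504.9, -21.4, 92.1]
eef_rot: [3.142, -0.0, 0.094]
wrist_force: [0.1, 0.1, -4.1]
finger_gap: 23.8
finger_force: 60.0
TCP [504.73 -21.39  91.88] (array([316.93, 266.92]), np.float64(168.75), 7.483946323394775) scene pred [308 202]
[[43 90 86 77 77 77 69 51 43 36 37]
 [37 66 80 78 79 83 77 68 52 53 53]
 [39 75 80 79 80 84 79 75 54 67 67]
 [45 81 78 75 66 69 79 78 54 67 68]
 [56 81 77 60 42 50 77 78 54 67 68]
 [74 78 78 53 46 53 74 77 55 68 67]
 [80 79 80 68 64 70 79 77 53 68 68]
 [80 89 80 80 78 79 80 77 55 67 68]
 [78 92 76 79 82 85 89 85 56 67 68]
 [73 73 73 77 82 85 91 85 57 67 68]
 [74 73 75 75 73 75 75 73 53 67 68]
 [73 71 76 74 74 75 76 74 54 69 68]
 [74 73 76 74 75 76 75 75 55 69 70]]
[(96, [315.7, 253.9], [308.2, 204.1]), (106, [315.6, 261.7], [308.1, 201.9]), (116, [315.5, 270.5], [308.1, 199.7])]
z if x=tcp+ 0 [504.73 -22.09 111.95]
z if x=tcp+ 1.5 [506.23 -21.95 114.99]
```

```bash
python3 -m creep '[[-1,[0,0,-0.2],0],[-1,[0,0,-0.45],0],[-1,[0,0,-0.45],0],[-1,[0,0.4,-0.45],0],[-1,[0,0.8,-0.45],0],[-1,[0,1.2,-0.45],0],[-1,[0,1.5,-0.45],0],[-1,[0,1.5,-0.45],0],[-1,[0,1.5,-0.45],0],[-1,[0,1.5,-0.45],0]]'
python3 h2.py | sed -n '/TCP/,$p'
```

```text
clock: 22.6
eef_pos: [506.2, -36.2, 96.4]
eef_rot: [-3.142, 0.0, 0.095]
wrist_force: [0.7, -0.6, -4.3]
finger_gap: 23.3
finger_force: 60.0
TCP [506.16 -36.24  96.43] (array([316.98, 266.99]), np.float64(169.5), 7.594498157501221) scene pred [303 201]
[[ 44  90  94 102  78  82  78  67  47  57  54]
 [ 55  80  80  81  80  84  80  74  50  66  67]
 [ 72  80  80  70  67  72  81  77  50  69  68]
 [ 80  79  77  49  43  59  79  79  51  67  67]
 [ 80  80  78  51  47  65  80  76  51  67  68]
 [ 79  80  79  69  66  78  80  78  51  67  68]
 [ 81  90  80  80  80  80  81  78  50  68  68]
 [ 79  92  76  79  82  85  91  80  52  65  68]
 [ 73  74  71  78  82  86  90  79  58  69  66]
 [ 73  76  75  75  75  76  75  71  57  68  67]
 [ 72  74  74  74  74  76  76  72  58  68  68]
 [ 74  75  74  75  74  76  76  72  58  70  70]
 [ 73  76  75  75  74  75  75  73  59  68  69]]
[(96, [315.7, 250.6], [302.8, 203.1]), (106, [315.7, 258.0], [302.7, 200.9]), (116, [315.6, 266.4], [302.6, 198.6])]
z if x=tcp+ 0 [506.16 -36.94 116.55]
z if x=tcp+ 1.5 [507.66 -36.79 119.58]
```

```bash
python3 - <<'E' | sed -n '/spot/,$p'
from h import *
from m import blob,dark
d=cam('side'); i0=cv2.imread('pics/side0.png'); i1=manip.camera('side')[:,:,::-1].copy()
c0=blob(i0,(287,215),5,dark(75)); X=onz(d,c0[0],46); print('spot',c0,X)
D=np.array([-.2,0,24.9])
for dz in (-6,-3,0,3,6): print(dz,proj(d,X+D+[0,0,dz]))
q=np.round(proj(d,X+D)).astype(int); print(cv2.cvtColor(i1,6)[q[1]-6:q[1]+7,q[0]-8:q[0]+9])
s=manip.read_state(); print(s['wrist_force'],s['moment'],s['qd'])
E
```

```text
spot (array([287.3 , 214.69]), np.float64(9.375), 2.2810609340667725) [583.65 -29.76  46.  ]
-6 [286.98 209.07]
-3 [286.91 208.17]
0 [286.85 207.27]
3 [286.78 206.36]
6 [286.72 205.45]
[[164 164 147 101  67  90  98  82  79  79  80  95 110  97  67  80 126]
 [166 167 156 126  75  57  68  75  83  82  77  75  71  58  65 106 147]
 [165 170 166 151 111  67  66  77  82  86  79  64  59  72 106 142 162]
 [166 168 164 152 126 102  93  86  92  92  89  75  96 119 146 163 159]
 [165 165 151 126 110 107  99  81  79  84  83  92 117 145 158 154 142]
 [165 165 145 112  90  88  73  57  51  60  74  92 113 137 153 141 120]
 [165 159 145 111  92  80  63  50  42  54  71  91 112 140 142 122 102]
 [163 161 146 131 107  99  91  85  77  82  93 115 140 149 133 103  94]
 [164 154 139 124 108 104 110 110 106 107 121 136 151 146 123 100  91]
 [168 154 122 106 102 105 106 113 109 107 116 127 134 125 107  97  99]
 [166 153 127 113 116 109 107 100 100 106 106 107 107 105  97 101  99]
 [147 145 136 138 142 140 131 120 119 128 126 116 118 120 114 117 114]
 [110 110 110 128 145 164 157 146 151 155 150 147 147 145 144 143 143]]
[ 0.08 -1.06 -3.66] [ 0.02  0.05 -0.  ] [ 0. -0.  0.  0.  0.  0.]
```

The tongue spot is where an upright carrier would put it (within about 2 mm), everything is at rest, and the clearance is about 11 mm. Handing in.

```bash
python3 -c "
from cell import manip
print(manip.sign_off())"
```

```text
the job is handed in; nothing more can be done
None
```

I handed the job in at about 23 s; the hand-in returned no verdict. The gauge was pressed onto the tongue and sprang back, and the carrier came free after leaning left, right, left, right and a final push left. It is now held upright and still, about 11 mm above the clamp and clear of the gauge. I opened the grip once mid-rocking to re-grip lower, and no camera check was made of the loose things at the end.

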